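# Snap hook onto the balun's hoisting eye

### The job

Pick up the steel spring snap hook and press its gate against the big hoisting eye on top of the antenna balun held in the vice, until the eye is inside the hook and the gate springs shut behind it. Then prove that it holds by pulling the hook along its length so that the eye seats in its crown, with a steady tug of about 10 N for about a second, and let go so that it stays clipped to the eye. Work gently, never with more than 15 N on the eye, and leave the other things on the desk where they are.

Things in the scene. Friction and masses are not known exactly. Their poses are not given: they have to be found in the camera images.
- hook: Loose steel spring snap hook lying flat: pear-shaped loop of round 10 mm wire, 124 mm long, 43 mm wide at the crown, 32 mm at the tail, about 170 g. Origin on its underside (wire's middle 5 mm above); x points to the crown (outer end x = 59.5 mm), y to the gate's side, z up; tail's outer end at x = -64. Its back runs at y = -16.5 (wire's middle) from x = 2 to 38 mm.
- hook_tail (a point): Grip place of the hook: x = -42, y = 0 mm, in the wire's mid-plane. The two sides of the tail are straight and parallel there (x = -48 to -20 mm, outer width 32 mm); grip across them, closing along the hook's y. Nearer the crown fingers would touch the gate.
- hook_nose (a point): Point in the wire of the nose, the hook's fixed end on the gate side: x = 37, y = 16.5 mm of the hook. The nose's rounded end lies at x = 30 mm.
- hook_apex (a point): Point in the wire at the outermost bend of the crown: x = 54.5, y = 0 mm of the hook; the outer surface is 5 mm further on. The crown is a half circle of 16.5 mm radius (wire's middle) about x = 38, y = 0. The 8 mm wire of an eye seated in the crown has its middle at x = 45.5, y = 0.
- gate (a joint): Opening of the hook's gate in rad: 0 shut, 0.54 fully open with its tip against the hook's back. A straight 8 mm round bar hinged at x = -18, y = 11 mm of the hook, its free end meeting the nose at x = 29.5, y = 16. It opens inward only, against a spring (about 5 N at the free end to start, 8 N fully open), and shuts by itself.
- hook_mouth (a point): Where an eye must press in: x = 23.5, y = 16 mm of the hook, on the gate near its free end. The middle of the eye's wire must come at x = 18 to 26 mm (nearer the crown it strikes the rigid nose, much nearer the hinge the gate opens too little), go in to y = 2 to 7 mm, and then slide towards the crown, off the gate's end, past x = 34 mm: only then can the gate shut behind it.
- balun: Fixed grey plastic balun box, 50 x 70 x 90 mm (x, y, z), upright in the vice. Origin: centre of its underside, 58 mm above the desk. A small wire eye sticks out 35 mm from each y side, 66 mm above the underside (not used). On top stands the big hoisting eye: a rigid closed ring of 8 mm round steel wire, 48 mm outside, 32 mm inside diameter, in the box's y-z plane (its hole looks along x).
- eye (a point): Centre of the hoisting eye's hole if the eye were true: 119 mm above the box's underside, 29 mm above its top; axes as the balun's. The ring's wire runs at 20 mm radius around it. The eye is bent: it leans stiffly from its foot by up to 0.24 rad, so its true centre is up to 7 mm off this point either way along the balun's x (not y; height hardly changes). That is not measured: feel or see it.
- vice: Fixed small bench vice on a round suction foot (108 mm across), holding the balun. Origin: centre of the foot, on the desk; x along its screw, axes as the balun's. Jaws 62 mm wide (y), 90 mm high, from x = -47 to 47 mm; screw and cross handle reach x = 104 mm at 58 mm height.
- mug: Loose steel travel mug, 76 mm across, 105 mm tall, black handle on its y side out to 70 mm. Origin: centre of its underside. Leave alone.
- driver: Loose screwdriver with a black handle, 170 mm long, lying on the desk. Leave alone.
- shackle: Loose small steel D-shackle, 42 x 50 mm and 8 mm thick, lying on the desk. Leave alone.
- adapter: Loose steel coaxial adapter, a little barrel 19 mm across and 36 mm tall standing on the desk. Leave alone.
Things that resemble listed ones, but are neither listed nor needed, are in the scene too. Of the things like the hook, leave any that is turquoise or yellow; of the rest the larger one is meant.

How it is judged:
On the way, in this order (a step that is already met when the one before it is completed fails the run):
1. the eye has pressed the gate open (more than 0.3 rad, under contact with the balun's eye) (value of joint gate above 0.3 rad and contact force between hook and balun above 1 N and distance between hook_nose and eye below 0.04 m).
2. with the gate shut (under 0.06 rad) and the nose of the hook through the eye (within 22 mm of its centre), the hook is pulled against the eye with 6 to 15 N for 0.5 s (value of joint gate below 0.06 rad and distance between hook_nose and eye below 0.022 m and contact force between hook and balun between 6 and 15 N), for 0.5 s.
At the end, for the whole second after the job is handed in: The hook hangs clipped on the hoisting eye, let go and at rest (slower than 0.05 m/s), off the desk (origin over 60 mm up), gate shut (under 0.06 rad), its nose or apex within 34 mm of the listed eye point (value of joint gate below 0.06 rad and distance between any of hook_nose, hook_apex and eye below 0.034 m and height (world z) of hook above 0.06 m and linear speed of hook below 0.05 m/s); the robot touches nothing.
It fails at once if more than 15 N between the held hook and the balun with its eye (contact force between hook and balun above 15 N and contact force between the fingers and hook above 0.5 N).
It fails at once if a bystander (mug, screwdriver, shackle, adapter) moved more than 30 mm (distance of any of mug, driver, shackle, adapter from where it was at the start of the episode above 0.03 m).
It also fails if it takes over 67 s, if anything falls off the work surface, if the arm or the gripper's body presses on something with over 40 N, if the wrist force passes 120 N, or if a joint passes its speed limit or range.

### The arm

A 7-joint arm with a two-finger parallel gripper is mounted at the origin on the work surface. World frame = base frame: x ahead of the robot, y to its left, z up, the work surface at z = 0. Lengths are in m, angles in rad, forces in N, time in s.
With the tool pointing down it reaches from about 0.4 to 0.85 m from the base axis. Payload 10.4 kg.
Tool frame: the origin (TCP) lies midway between the tips of the shut fingers; the grasp point (between the pads) lies 19 mm behind it; z points along the fingers, y is the line along which they close (so a half turn about z gives the same grasp; the last joint's range is limited). The gripper opens to 87 mm and grips with 3 to 60 N. Pads are 19 mm wide; open, the fingers measure 117 mm over their backs; the gripper's body (75 mm by 190 mm) begins 51 mm behind the grasp point.
Start: joints at [1.232, 0.332, -0.065, 1.46, 0.022, 1.35, -0.088], TCP at [0.194, -0.594, 0.223] pointing down, gripper open.
Joint ranges: [-2.6, 2.6], [-0.5, 2.12], [-1.47, 1.34], [0.16, 2.42], [-1.27, 4.41], [0.06, 2.06], [-2.6, 2.6]. Speed limits (rad/s): [2.22, 2.22, 2.79, 2.79, 3.14, 3.14, 3.14].

### API

Orientations are given as a unit quaternion [x, y, z, w].
In Python, from bench import r gives the robot as it stands.
- The arm moves only by the tool arm_command, never from a script. Its argument "moves" is one flat list of numbers, 4 for each row, row after row: the shift along the tool's x, y, z in cm, then the turn about the tool's z in degrees. A call has 1 to 12 rows; each row shifts and turns the commanded pose from where the row before left it, along the tool's axes as they then stand; what a row does not reach is not made up. A row lasts 1/12 s, in which the tool goes at most 41.7 mm and 7.16 degrees, less where a joint would pass 70% of its speed; a pose out of reach is approached as far as the arm can. A call with a gripper value outside its range is refused whole. "fingers" is the opening in per cent of the stroke, from 0 (shut) to 100 (fully open), set as the call begins (left out, the last holds). The fingers move at their own pace and stop on an object; "squeeze" is the grip in N (left out, the last holds). Time passes only in rows, so rows that do not move let the fingers close. It gives the time, the measured TCP pose, the force, the opening and the grip force at its end, in the units of the state.
- r.read_state(): the state, without advancing time (a new reading comes with each control period).
- r.camera(name): name is "side" or "top"; returns the picture (420x560x3 uint8, red, green, blue); there is no depth.
- r.camera_info(name): a dict with "fx", "fy", "cx", "cy" (pixels), "k1" (the pictures are not rectified: a ray, as slopes to the right and down, at radius r is drawn at 1 + k1 r^2 times it, then the intrinsics apply), "origin" and "attitude" of the camera in the world. Camera axes: x right, y up, looking along -z (the intrinsics and any distortion apply to the point x, -y, -z); pixel columns grow to the right and rows downward; lengths in m; the calibration is good to about 2 mm. A picture is of the moment at which its call begins. camera_info takes no time and is no camera call.
- r.close_job(): hands the job in; it is judged then, once.
The state is a dict: "time": time; "joint_positions": joint angles; "joint_vel": joint speeds; "joint_torque": joint torques, N m; "ee_pos": TCP position; "eef_rot": TCP orientation; "ft_force": force on the tool from outside, world axes, zero at the start; "torque": the same for the moment, N m; "width": finger opening in m; "grip_force": force on a finger pad.
Only numpy, scipy, OpenCV 4.12 (cv2) and the standard library are available. Lean on these libraries where they do the work, as an engineer would, in place of code of your own. Each camera call takes 0.05 s, during which the arm holds its last target. There are 200 camera calls.

## Working session

There is one attempt and no reset: what is moved stays moved. The work goes in short steps, Python scripts to look and compute and a tool call to move; the robot and the scene stay as the last step left them, time stands still between calls to the robot, and variables do not carry over. Pictures are saved under pics/ and viewed, at most 10 in all, crops included, and the job is handed in when it is done.

Besides the shell and the picture viewer there is one more tool, called after "Emit:" by a JSON object that holds its "op" and its "data", one argument or row to a line. arm_command: Moves the arm, as the interface text tells. Its arguments: {"type":"object","properties":{"moves":{"type":"array"},"fingers":{"type":"number"},"squeeze":{"type":"number"}},"required":["moves"]}

```bash
ls; mkdir -p pics
python3 - <<'E'
from bench import r
import cv2
for n in("side","top"):
    cv2.imwrite(f"pics/{n}0.png",r.camera(n)[:,:,::-1]); print(r.camera_info(n))
s=r.read_state(); print(s)
E
```

```text
pics
{'fx': 530.7838631471714, 'fy': 530.7838631471714, 'cx': 291.58930610337876, 'cy': 204.31147646865804, 'k1': -0.13623368194584567, 'origin': array([0.39872309, 1.04095343, 0.89779272]), 'attitude': array([-0.02641374,  0.44907278,  0.89075202, -0.0647827 ])}
{'fx': 453.3006706318692, 'fy': 453.3006706318692, 'cx': 280.7488713728248, 'cy': 210.82230896999513, 'k1': 0.04626814817883482, 'origin': array([ 0.36750325, -0.00722177,  1.14928591]), 'attitude': array([-0.06264273,  0.06730996,  0.70481352, -0.70340825])}
{'time': 0.1, 'joint_positions': array([ 1.23236787,  0.33281263, -0.06470145,  1.46081424,  0.02158304,
        1.34991832, -0.08852457]), 'joint_vel': array([-0.00112619, -0.00214494,  0.00039519, -0.00391435,  0.00105294,
        0.00089808, -0.00081681]), 'joint_torque': array([ 1.02551112e-03, -6.24546504e+01,  2.44979927e-02, -3.90719640e+01,
       -6.15658890e-02,  3.66814819e-02,  4.30594525e-05]), 'ee_pos': array([ 0.19402701, -0.5937676 ,  0.22185161]), 'eef_rot': array([ 9.87557920e-01,  1.57254443e-01, -1.18127803e-04, -6.17796637e-04]), 'ft_force': array([0.04987213, 0.19787898, 0.11497507]), 'torque': array([-0.03111599, -0.06463483, -0.02715798]), 'grip_force': 0.0, 'width': 0.08673689502098665}
```

View pics/side0.png

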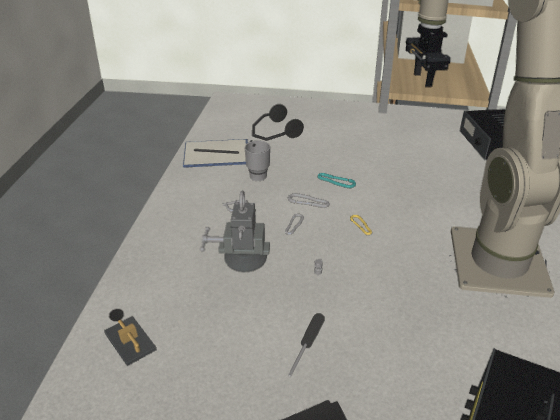

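View pics/top0.png

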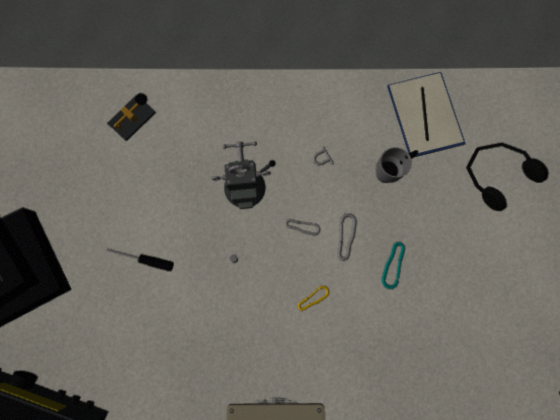

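The side view shows the vice with balun at about (243,225) and grey hooks at (308,200) (larger) and (294,223). In the top view the larger hook is at (347,237), the smaller at (303,227), the vice at (243,180), the mug at (392,165) and the shackle at (323,157). Next I'll look at enlarged crops.

```bash
cat > h.py <<'E'
import numpy as np, cv2
from scipy.spatial.transform import Rotation as R
from bench import r
def cam(n):
    i=r.camera_info(n); K=np.array([[i['fx'],0,i['cx']],[0,i['fy'],i['cy']],[0,0,1]])
    return i['k1'],K,np.array(i['origin']),R.from_quat(i['attitude']).as_matrix()
def ray(n,uv):
    k,K,o,A=cam(n); uv=np.atleast_2d(np.array(uv,float))
    p=cv2.undistortPoints(uv[:,None],K,np.array([k,0,0,0]))[:,0] 
    d=np.c_[p[:,0],-p[:,1],-np.ones(len(p))]@A.T
    return o,d
def plane(n,uv,z):
    o,d=ray(n,uv); return o+d*((z-o[2])/d[:,2])[:,None]
def proj(n,P):
    k,K,o,A=cam(n); c=(np.atleast_2d(P)-o)@A; q=np.c_[c[:,0],-c[:,1]]/-c[:,2:3]
    q=q*(1+k*(q**2).sum(1,keepdims=True)); return q@K[:2,:2].T+K[:2,2]
def tri(a,b):  # rays (n,uv)
    (o1,d1),(o2,d2)=ray(*a),ray(*b); d1=d1[0];d2=d2[0]
    s=np.linalg.lstsq(np.c_[d1,-d2],o2-o1,rcond=None)[0]
    p,q=o1+s[0]*d1,o2+s[1]*d2; return (p+q)/2,np.linalg.norm(p-q)
E
python3 - <<'E'
import cv2
t=cv2.imread("pics/top0.png")[130:280,210:410]; s=cv2.imread("pics/side0.png")[170:290,190:350]
cv2.imwrite("pics/tc.png",cv2.resize(t,None,fx=4,fy=4,interpolation=2)); cv2.imwrite("pics/sc.png",cv2.resize(s,None,fx=5,fy=5,interpolation=2))
E
```

```text
(no output)
```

View pics/tc.png

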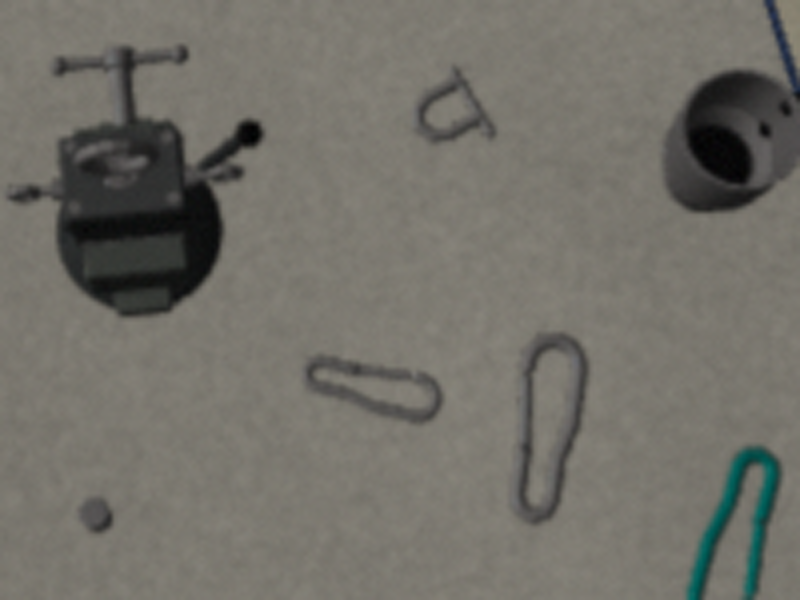

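View pics/sc.png

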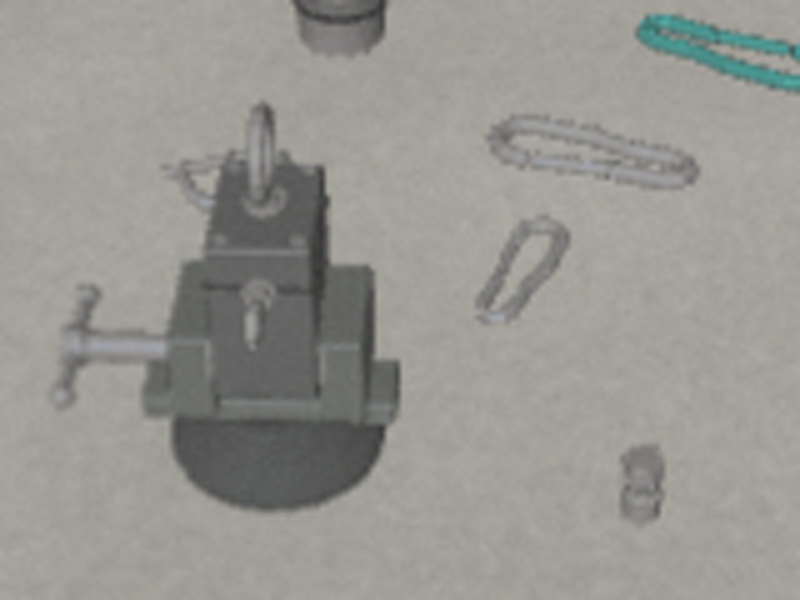

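The crops show the larger grey hook with its crown up at (560,340) and its tail at (535,520) in the top crop. The bend on the right is the back, so the gate is on the left. The ring shows at (115,160) in the top crop and at (260,155) in the side crop. Now I'll measure.

Run:
```python
from h import *
t=cv2.imread("pics/top0.png"); g=cv2.cvtColor(t,cv2.COLOR_BGR2GRAY).astype(int)
bg=cv2.medianBlur(g.astype('uint8'),41).astype(int)
m=((bg-g)>12).astype('uint8'); sub=np.zeros_like(m); sub[205:270,332:364]=m[205:270,332:364]
sub=cv2.morphologyEx(sub,cv2.MORPH_CLOSE,np.ones((3,3)))
n,l,st,_=cv2.connectedComponentsWithStats(sub); k=1+st[1:,4].argmax(); print(st[k])
c=max(cv2.findContours((l==k).astype('uint8'),0,1)[0],key=cv2.contourArea)[:,0]
P=plane("top",c,.005)[:,:2]
(ce,wh,a)=cv2.minAreaRect((P*1000).astype('float32')); print(ce,wh,a)
# axis along long side
b=cv2.boxPoints((ce,wh,a)); e=[b[1]-b[0],b[2]-b[1]]; u=max(e,key=np.linalg.norm); u/=np.linalg.norm(u); u*=np.sign(u[0]); v=np.array([-u[1],u[0]])
q=(P*1000-np.array(ce))@np.c_[u,v]
print("yaw rect",np.degrees(np.arctan2(u[1],u[0])))
for lo in range(-60,60,10):
    s=q[(q[:,0]>=lo)&(q[:,0]<lo+10)]; print(lo,len(s),s[:,1].min().round(1),s[:,1].max().round(1))
# vice/box
for nm,uv,z in [("foot",[210+140/4,130+238/4],.0),("handleL",[210+60/4,130+66/4],.058),("handleR",[210+181/4,130+53/4],.058),
 ("boxTL",[210+62/4,130+140/4],.148),("boxTR",[210+178/4,130+125/4],.148),("boxBR",[210+183/4,130+205/4],.148),("boxBL",[210+68/4,130+218/4],.148)]:
    print(nm,plane("top",uv,z)[0].round(4))
for nm,uv in [("sTL",(232,166)),("sTR",(322,168)),("sBR",(322,250)),("sBL",(210,240))]:
    print(nm,plane("side",[190+uv[0]/5,170+uv[1]/5],.148)[0].round(4))
print("ringtop side",plane("side",[190+262/5,170+104/5],.201))
print("ringtop tri",tri(("side",[190+262/5,170+106/5]),("top",[210+113/4,130+152/4])))
```

```text
[338 213  20  49 458]
(513.0889282226562, -183.5784912109375) (44.40502166748047, 124.77481842041016) 83.78360748291016
yaw rect -6.2163877
-60 10 -8.6 19.1
-50 8 -10.7 19.9
-40 7 -12.3 20.5
-30 8 -12.1 19.1
-20 8 -15.8 19.9
-10 7 -17.5 18.0
0 8 -19.6 18.8
10 9 -19.1 22.2
20 7 -20.8 20.5
30 8 -22.2 21.4
40 9 -22.0 22.2
50 7 -18.7 17.3
foot [0.6379 0.0777 0.    ]
handleL [0.735  0.1247 0.058 ]
handleR [0.7436 0.049  0.058 ]
boxTL [0.6606 0.1119 0.148 ]
boxTR [0.6695 0.0457 0.148 ]
boxBR [0.6223 0.0425 0.148 ]
boxBL [0.6148 0.1076 0.148 ]
sTL [0.6616 0.0534 0.148 ]
sTR [0.619  0.0484 0.148 ]
sBR [0.6067 0.1102 0.148 ]
sBL [0.659  0.1108 0.148 ]
ringtop side [[0.64008343 0.07448363 0.201     ]]
ringtop tri (array([0.63867714, 0.07787594, 0.20217152]), np.float64(0.0012556861375213532))
```

Emit:
{"op": "arm_command", "data": {
  "moves": [0, 0, 0, 6.8, 0, 0, 0, 6.8, 0, 0, 0, 6.8, 0, 0, 0, 6.8]
}}

```text
time: 0.43
ee_pos: [0.194, -0.5939, 0.2221]
eef_rot: [0.997, -0.082, -0.0, -0.0]
ft_force: [-0.5, -0.2, -0.9]
width: 0.0871
grip_force: 0.0
```

```bash
cat >> h.py <<'E'
def to(x,y,z,yaw):
    s=r.read_state(); A=R.from_quat(s['eef_rot']).as_matrix(); p=np.array(s['ee_pos'])
    cy=np.degrees(np.arctan2(A[1,0],A[0,0]))
    print("t",round(s['time'],2),"p",p.round(4),"yaw",cy.round(2),"tilt",A[2,2].round(5),"F",np.round(s['ft_force'],2),"T",np.round(s['torque'],2),"w",round(s['width'],4),"g",round(s['grip_force'],1))
    print("tool shift cm",(A.T@(np.array([x,y,z])-p)*100).round(2),"turn",round(cy-yaw,1))
E
python3 - <<'E'
from h import *
to(.4737,-.1753,.10,-9.1)
for uv in [(262,100),(262,198)]:
    print(plane("side",[190+uv[0]/5,170+uv[1]/5],[.201,.153][uv[1]>150]))
# ring wire profile in side image: bright narrow streak columns per row
s=cv2.imread("pics/side0.png",0)
for y in range(190,213): print(y,s[y,234:254])
E
```

```text
t 0.43 p [ 0.194  -0.5939  0.2221] yaw -9.44 tilt -1.0 F [-0.47 -0.17 -0.91] T [ 0.07  0.01 -0.04] w 0.0871 g 0.0
tool shift cm [ 20.73 -45.87  12.23] turn -0.3
[[0.64076184 0.07136734 0.201     ]]
[[0.64053044 0.08232343 0.153     ]]
190 [163 163 161 158 159 157 160 153 127 144 159 161 161 160 162 159 157 155
 155 155]
191 [159 161 159 158 160 157 140 115 107  96 143 156 158 160 161 157 155 154
 156 154]
192 [157 159 158 160 160 159 128 123 108  81 108 152 158 155 157 154 159 155
 155 153]
193 [159 161 160 161 157 157 136 137 121  80 110 152 157 158 157 155 159 157
 156 159]
194 [160 159 159 160 158 140 134 135 117  91  94 153 159 158 158 157 157 159
 162 159]
195 [160 158 156 158 158 143 141 147 119 107 102 157 161 156 155 157 160 164
 161 160]
196 [161 162 158 158 162 139 150 152 126 122 102 152 158 155 154 156 161 159
 164 161]
197 [158 157 157 160 163 143 152 153 123 137 113 153 161 160 158 158 159 158
 164 159]
198 [159 158 157 159 162 144 154 151 119 139 120 152 156 159 159 159 158 162
 159 160]
199 [163 158 150 156 157 138 154 152 120 147 122 151 153 155 161 160 159 159
 159 
[... 435 characters left out ...]
 88]
205 [100  92  91  93  90 100 141 142 117 121  97  91  90  93  94  92  89  93
  91  91]
206 [ 97  91  92  92  90  97 137 141 116 113  93  92  91  87  88  91  91  91
  94  89]
207 [ 95  91  96  92  90  93 123 123 104  91  91 110 100  90  90  92  92  90
  92  87]
208 [ 90  92  92  91  94 100 121 124 110  79 102 117 122 100  90  89  91  91
  91  88]
209 [ 91  91  90  88 102 100 114 122 103  82 105 104 118 103  90  89  92  92
  90  78]
210 [ 92  94  94  94 106 118 111  99  93 104 119 110 118  96  90  90  92  93
  94  80]
211 [ 93  94  90  90  97 120 123 118 113 126 127 119 113  88  90  94  92  93
  92  76]
212 [ 91  94  92  89  94 107 131 132 137 132 132 112  90  90  90  90  90  90
  88  72]
```

Emit:
{"op": "arm_command", "data": {
  "moves": [1.7, -3.7, 0, 0, 1.7, -3.7, 0, 0, 1.7, -3.7, 0, 0, 1.7, -3.7, 0, 0, 1.7, -3.7, 0, 0, 1.7, -3.7, 0, 0, 1.7, -3.7, 0, 0, 1.7, -3.7, 0, 0, 1.7, -3.7, 1, 0, 1.7, -3.7, 2, 0, 1.7, -3.7, 2, 0, 1.7, -3.7, 2, 0]
}}

```text
time: 1.43
ee_pos: [0.4607, -0.1948, 0.1569]
eef_rot: [0.997, -0.079, 0.0, 0.0]
ft_force: [0.1, -0.7, -0.1]
width: 0.0868
grip_force: 0.0
```

Run:
```python
from h import *
to(.4737,-.1753,.07,-9.1)
def py(n,uv,y):
    o,d=ray(n,[uv]); return o+d[0]*((y-o[1])/d[0,1])
for c in (240.6,243.3):
  for y in (.098,.058):
    for row in (195,203): print(c,row,y,py("side",(c,row),y).round(4))
print("collar",plane("side",(242,210.5),.15).round(4))
print(proj("side",[[.64,.098,.177],[.64,.058,.177],[.64,.078,.15]]))
```

```text
t 1.43 p [ 0.4607 -0.1948  0.1569] yaw -9.11 tilt -1.0 F [ 0.09 -0.74 -0.07] T [-0.03 -0.03 -0.05] w 0.0868 g 0.0
tool shift cm [ 0.97 -2.13  8.69] turn -0.0
240.6 195 0.098 [0.6389 0.098  0.2059]
240.6 203 0.098 [0.6399 0.098  0.1835]
240.6 195 0.058 [0.6491 0.058  0.1766]
240.6 203 0.058 [0.6502 0.058  0.1533]
243.3 195 0.098 [0.6327 0.098  0.2066]
243.3 203 0.098 [0.6336 0.098  0.1843]
243.3 195 0.058 [0.6426 0.058  0.1773]
243.3 203 0.058 [0.6436 0.058  0.154 ]
collar [[0.6417 0.082  0.15  ]]
[[240.69815347 205.31499093]
 [244.38623774 195.20764493]
 [243.0724497  209.54191205]]
```

Emit:
{"op": "arm_command", "data": {
  "moves": [0.97, -2.1, 3, 0, 0, 0, 3, 0, 0, 0, 3, 0, 0, 0, 3, 0, 0, 0, 1.5, 0, 0, 0, 1, 0, 0, 0, 0, 0, 0, 0, 0, 0]
}}

```text
time: 2.1
ee_pos: [0.4732, -0.1773, 0.0128]
eef_rot: [0.997, -0.079, -0.0, -0.0]
ft_force: [0.5, 1.1, -0.3]
width: 0.0872
grip_force: 0.0
```

Run:
```python
from h import *
to(.4737,-.1753,.003,-9.1)
cv2.imwrite("pics/t1.png",cv2.resize(r.camera("top")[195:285,290:410,::-1],None,fx=5,fy=5,interpolation=2))
```

```text
t 2.1 p [ 0.4732 -0.1773  0.0128] yaw -9.11 tilt -1.0 F [ 0.53  1.08 -0.32] T [-0.   -0.02 -0.04] w 0.0872 g 0.0
tool shift cm [ 0.01 -0.21  0.98] turn -0.0
```

View pics/t1.png

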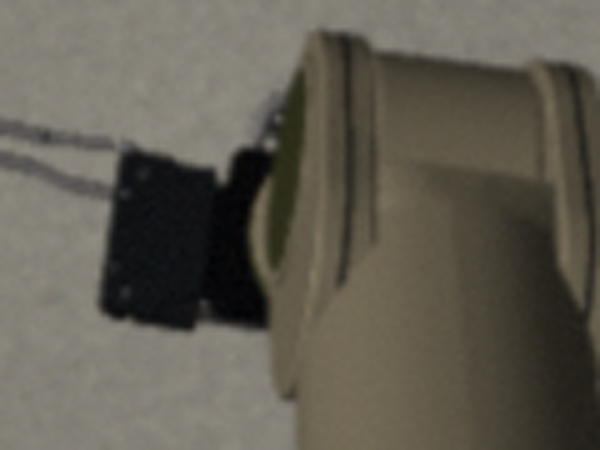

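The arm hides the hook in this view, so I'll check the grasp by finger width.

Emit:
{"op": "arm_command", "data": {
  "moves": [0, -0.2, 0.6, 0, 0, 0, 0.3, 0, 0, 0, 0, 0]
}}

```text
time: 2.4
ee_pos: [0.4734, -0.1752, 0.0034]
eef_rot: [0.997, -0.079, 0.0, 0.0]
ft_force: [-0.6, -0.1, 0.2]
width: 0.087
grip_force: 0.0
```

Emit:
{"op": "arm_command", "data": {
  "moves": [0, 0, 0, 0, 0, 0, 0, 0, 0, 0, 0, 0, 0, 0, 0, 0, 0, 0, 0, 0, 0, 0, 0, 0, 0, 0, 0, 0, 0, 0, 0, 0, 0, 0, 0, 0, 0, 0, 0, 0],
  "fingers": 0,
  "squeeze": 15
}}

```text
time: 3.23
ee_pos: [0.4734, -0.1752, 0.0035]
eef_rot: [0.997, -0.079, -0.0, 0.0]
ft_force: [-1.2, 1.1, -0.7]
width: 0.0313
grip_force: 15.0
```

Emit:
{"op": "arm_command", "data": {
  "moves": [0, 0, 0, 0, 0, 0, 0, 0, 0, 0, 0, 0, 0, 0, 0, 0],
  "squeeze": 55
}}

```text
time: 3.57
ee_pos: [0.4733, -0.1752, 0.0035]
eef_rot: [0.997, -0.079, -0.0, 0.0]
ft_force: [-0.4, 0.6, 0.5]
width: 0.0301
grip_force: 55.0
```

Emit:
{"op": "arm_command", "data": {
  "moves": [0, 0, -1, 0, 0, 0, -2, 0, 0, 0, -3, 0, 0, 0, -3, 0, 0, 0, -3, 0, 0, 0, -3, 0, 0, 0, -2.2, 0, 0, 0, 0, -5, 0, 0, 0, -5, 0, 0, 0, -5.1, 0, 0, 0, 0]
}}

```text
time: 4.48
ee_pos: [0.4732, -0.1752, 0.1761]
eef_rot: [0.999, 0.054, 0.0, 0.0]
ft_force: [-0.3, -0.1, -2.6]
width: 0.0303
grip_force: 55.0
```

Run:
```python
from h import *
W=np.array([.6426,.0581]); a=np.radians(6); M=np.array([[np.cos(a),-np.sin(a)],[np.sin(a),np.cos(a)]])
T=W-M@[.064,.060]; print(T)
to(*T,.1755,6)
cv2.imwrite("pics/s2f.png",r.camera("side")[:,:,::-1]); cv2.imwrite("pics/t2f.png",r.camera("top")[:,:,::-1])
a=cv2.imread("pics/s2f.png")[130:250,190:350]; cv2.imwrite("pics/s2.png",cv2.resize(a,None,fx=5,fy=5,interpolation=2))
a=cv2.imread("pics/t2f.png")[130:280,210:410]; cv2.imwrite("pics/t2.png",cv2.resize(a,None,fx=4,fy=4,interpolation=2))
```

```text
[ 0.58522231 -0.00826114]
t 4.48 p [ 0.4732 -0.1752  0.1761] yaw 6.24 tilt -1.0 F [-0.33 -0.15 -2.57] T [-0.05  0.08 -0.01] w 0.0303 g 55.0
tool shift cm [ 12.95 -15.38   0.06] turn 0.2
```

View pics/s2.png

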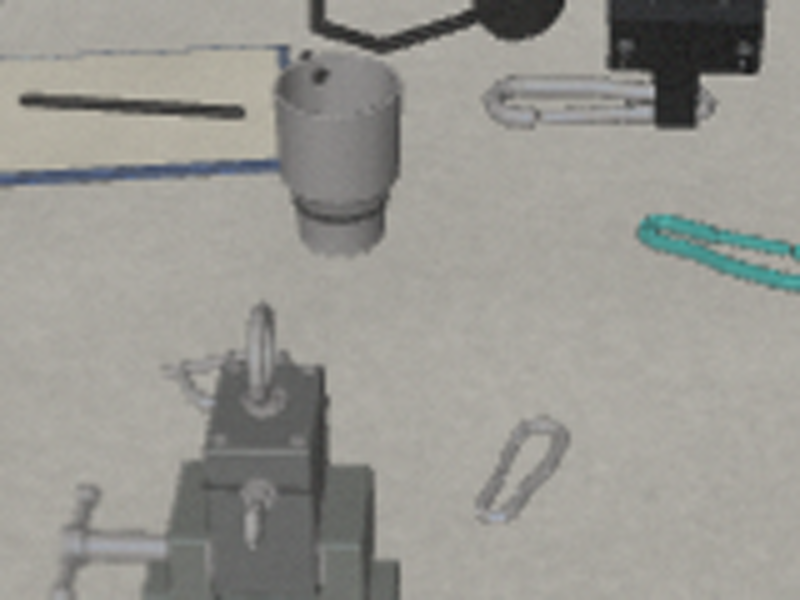

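View pics/t2.png

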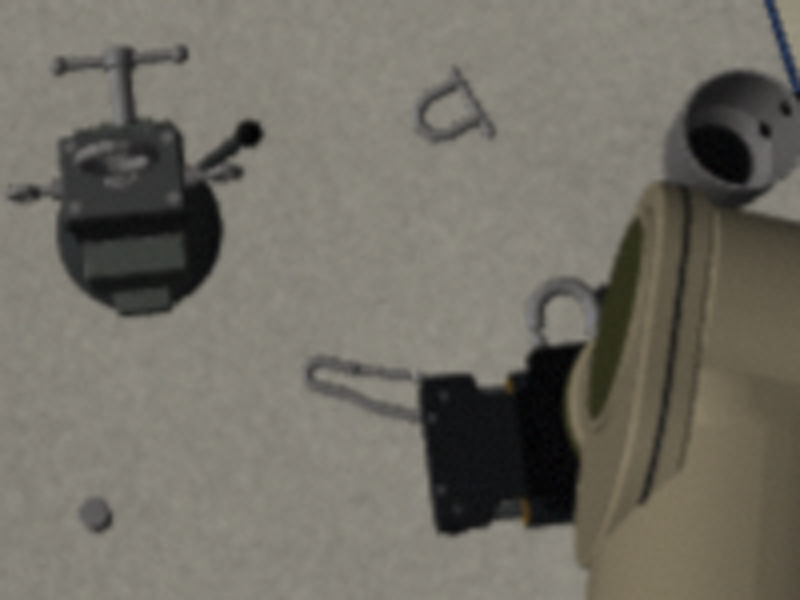

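Side and top crops show the hook held level. Its crown is at top crop (562,277) and side crop (487,100), and the nose end on the gate side is at about (535,335) top and (533,117) side.

Run:
```python
from h import *
print("apex top",plane("top",[210+562/4,130+277/4],.178), "left",plane("top",[210+528/4,130+315/4],.178))
print("crown side",plane("side",[190+486/5,130+99/5],.178))
print("tail side",plane("side",[190+714/5,130+105/5],.178))
print("nose side",plane("side",[190+533/5,130+117/5],.178))
a=np.radians(6.24); M=np.array([[np.cos(a),-np.sin(a)],[np.sin(a),np.cos(a)]])
for q in [(59.5,0),(38,21.5),(59.5,0),(-64,0),(30,16.5)]: print(q,np.array([.4732,-.1752])+M@(np.array(q)+[42,0])/1000)
```

```text
apex top [[ 0.57386332 -0.16669876  0.178     ]] left [[ 0.55271337 -0.14752862  0.178     ]]
crown side [[ 0.5712145  -0.16067139  0.178     ]]
tail side [[ 0.45117131 -0.17378556  0.178     ]]
nose side [[ 0.54419014 -0.14629933  0.178     ]]
(59.5, 0) [ 0.57409865 -0.16416762]
(38, 21.5) [ 0.55038912 -0.14513191]
(59.5, 0) [ 0.57409865 -0.16416762]
(-64, 0) [ 0.45133034 -0.17759125]
(30, 16.5) [ 0.54297998 -0.15097183]
```

Emit:
{"op": "arm_command", "data": {
  "moves": [2, -2, 0, 0, 3, -3, 0, 0, 3, -3, 0, 0, 3, -3, 0, 0, 1.9, -2.4, 0, 0, 0, -2, 0, 0, 0, 0, 0, 0]
}}

```text
time: 5.17
ee_pos: [0.5842, -0.0041, 0.1753]
eef_rot: [0.999, 0.054, -0.0, -0.002]
ft_force: [-0.3, 1.5, -2.5]
width: 0.0303
grip_force: 55.0
```

Run:
```python
from h import *
to(.5852,-.0083,.1755,6.2)
a=r.camera("side")[150:230,200:320,::-1]
cv2.imwrite("pics/s3.png",cv2.resize(a,None,fx=6,fy=6,interpolation=2))
```

```text
t 5.17 p [ 0.5842 -0.0041  0.1753] yaw 6.23 tilt -0.99999 F [-0.35  1.54 -2.55] T [ 0.06  0.1  -0.01] w 0.0303 g 55.0
tool shift cm [ 0.06  0.43 -0.02] turn 0.0
```

View pics/s3.png

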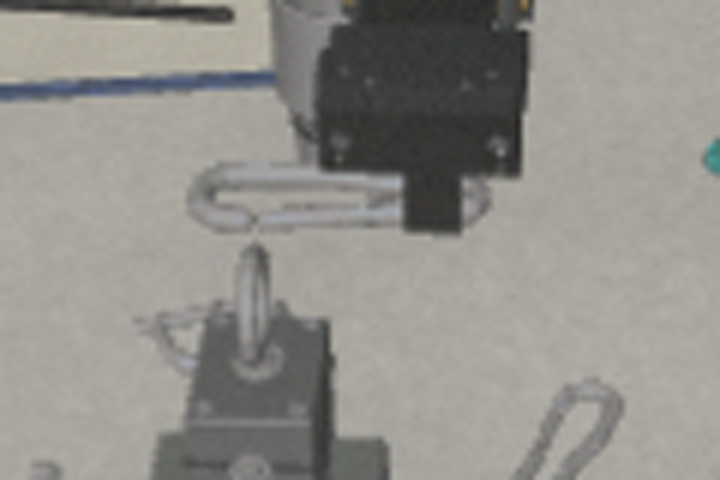

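The nose gap at (255,222) in the crop lines up just left of the ring (255,300), as the kinematics predict. The wire should meet the gate at about hook x = 22.

Emit:
{"op": "arm_command", "data": {
  "moves": [0, -1.0, 0, 0, 0, -1.0, 0, 0, 0, -0.5, 0, 0, 0, 0, 0, 0, 0, 0, 0, 0]
}}

```text
time: 5.63
ee_pos: [0.5815, 0.0144, 0.1757]
eef_rot: [0.999, 0.052, 0.0, 0.0]
ft_force: [-0.1, -0.2, -2.8]
width: 0.0303
grip_force: 55.0
```

Emit:
{"op": "arm_command", "data": {
  "moves": [0, -0.1, 0, 0, 0, -0.1, 0, 0, 0, -0.1, 0, 0, 0, 0, 0, 0]
}}

```text
time: 5.97
ee_pos: [0.5812, 0.0174, 0.1755]
eef_rot: [0.999, 0.052, 0.0, 0.0]
ft_force: [0.5, -0.7, -2.8]
width: 0.0302
grip_force: 55.0
```

Emit:
{"op": "arm_command", "data": {
  "moves": [0, -0.1, 0, 0, 0, -0.1, 0, 0, 0, 0, 0, 0]
}}

```text
time: 6.22
ee_pos: [0.581, 0.0197, 0.1755]
eef_rot: [0.999, 0.052, 0.0, -0.0]
ft_force: [-0.3, 0.1, -2.8]
width: 0.0301
grip_force: 55.0
```

Emit:
{"op": "arm_command", "data": {
  "moves": [0, -0.2, 0, 0, 0, -0.2, 0, 0, 0, -0.1, 0, 0, 0, 0, 0, 0]
}}

```text
time: 6.55
ee_pos: [0.5805, 0.0249, 0.1755]
eef_rot: [0.999, 0.053, 0.0, -0.0]
ft_force: [0.8, 0.1, -1.8]
width: 0.0302
grip_force: 55.0
```

Emit:
{"op": "arm_command", "data": {
  "moves": [0, -0.1, 0, 0, 0, -0.1, 0, 0, 0, 0, 0, 0]
}}

```text
time: 6.8
ee_pos: [0.5803, 0.0266, 0.1755]
eef_rot: [0.999, 0.052, 0.0, -0.0]
ft_force: [-0.2, 0.6, -2.2]
width: 0.03
grip_force: 55.0
```

Emit:
{"op": "arm_command", "data": {
  "moves": [0, -0.1, 0, 0, 0, -0.1, 0, 0, 0, 0, 0, 0]
}}

```text
time: 7.05
ee_pos: [0.58, 0.0284, 0.1755]
eef_rot: [0.999, 0.052, 0.0, 0.0]
ft_force: [-0.2, -0.1, -2.6]
width: 0.0304
grip_force: 55.0
```

Emit:
{"op": "arm_command", "data": {
  "moves": [0, -0.1, 0, 0, 0, -0.1, 0, 0, 0, 0, 0, 0]
}}

```text
time: 7.3
ee_pos: [0.5798, 0.0294, 0.1754]
eef_rot: [0.999, 0.052, -0.0, 0.001]
ft_force: [0.8, -4.4, -1.9]
width: 0.0301
grip_force: 55.0
```

Emit:
{"op": "arm_command", "data": {
  "moves": [0, -0.1, 0, 0, 0, -0.1, 0, 0, 0, 0, 0, 0]
}}

```text
time: 7.55
ee_pos: [0.5794, 0.0314, 0.1753]
eef_rot: [0.999, 0.052, -0.0, 0.001]
ft_force: [-1.9, -4.8, -2.1]
width: 0.0303
grip_force: 55.0
```

Emit:
{"op": "arm_command", "data": {
  "moves": [0, -0.1, 0, 0, 0, -0.1, 0, 0, 0, 0, 0, 0]
}}

```text
time: 7.8
ee_pos: [0.579, 0.0332, 0.1753]
eef_rot: [0.999, 0.052, -0.001, 0.001]
ft_force: [-1.8, -5.7, -1.3]
width: 0.0305
grip_force: 55.0
```

Emit:
{"op": "arm_command", "data": {
  "moves": [0, -0.1, 0, 0, 0, -0.1, 0, 0, 0, -0.1, 0, 0, 0, 0, 0, 0]
}}

```text
time: 8.13
ee_pos: [0.5788, 0.0361, 0.1752]
eef_rot: [0.999, 0.052, -0.001, 0.001]
ft_force: [-2.0, -5.3, -1.9]
width: 0.03
grip_force: 55.0
```

Emit:
{"op": "arm_command", "data": {
  "moves": [0, -0.1, 0, 0, 0, -0.1, 0, 0, 0, -0.1, 0, 0, 0, 0, 0, 0]
}}

```text
time: 8.47
ee_pos: [0.5785, 0.039, 0.1752]
eef_rot: [0.999, 0.052, -0.001, 0.001]
ft_force: [-2.1, -6.5, -2.5]
width: 0.0303
grip_force: 55.0
```

Emit:
{"op": "arm_command", "data": {
  "moves": [0, -0.1, 0, 0, 0, -0.1, 0, 0, 0, -0.1, 0, 0, 0, 0, 0, 0]
}}

```text
time: 8.8
ee_pos: [0.5782, 0.0419, 0.1752]
eef_rot: [0.999, 0.051, -0.001, 0.001]
ft_force: [-0.8, -5.9, -1.9]
width: 0.0303
grip_force: 55.0
```

Emit:
{"op": "arm_command", "data": {
  "moves": [0, -0.1, 0, 0, 0, -0.1, 0, 0, 0, -0.1, 0, 0, 0, 0, 0, 0]
}}

```text
time: 9.13
ee_pos: [0.5782, 0.0447, 0.1753]
eef_rot: [0.999, 0.051, -0.0, 0.001]
ft_force: [0.5, -6.8, -1.9]
width: 0.0306
grip_force: 55.0
```

Emit:
{"op": "arm_command", "data": {
  "moves": [0, -0.1, 0, 0, 0, 0, 0, 0]
}}

```text
time: 9.3
ee_pos: [0.5782, 0.0455, 0.1754]
eef_rot: [0.999, 0.051, -0.0, 0.001]
ft_force: [0.1, -7.1, -3.0]
width: 0.0304
grip_force: 55.0
```

Emit:
{"op": "arm_command", "data": {
  "moves": [0, -0.1, 0, 0, 0, -0.1, 0, 0, 0, 0, 0, 0]
}}

```text
time: 9.55
ee_pos: [0.5781, 0.0474, 0.1754]
eef_rot: [0.999, 0.051, -0.0, 0.001]
ft_force: [-0.5, -6.9, -3.0]
width: 0.0306
grip_force: 55.0
```

Emit:
{"op": "arm_command", "data": {
  "moves": [-0.1, 0, 0, 0, -0.1, 0, 0, 0, -0.1, 0, 0, 0, 0, 0, 0, 0]
}}

```text
time: 9.88
ee_pos: [0.5745, 0.0471, 0.1751]
eef_rot: [0.999, 0.051, -0.001, 0.001]
ft_force: [-1.6, -5.8, -2.7]
width: 0.0303
grip_force: 55.0
```

Emit:
{"op": "arm_command", "data": {
  "moves": [-0.1, 0, 0, 0, -0.1, 0, 0, 0, -0.1, 0, 0, 0, 0, 0, 0, 0]
}}

```text
time: 10.22
ee_pos: [0.5705, 0.0472, 0.1747]
eef_rot: [0.999, 0.052, -0.002, 0.001]
ft_force: [-6.4, -5.9, -1.6]
width: 0.0305
grip_force: 55.0
```

Emit:
{"op": "arm_command", "data": {
  "moves": [-0.1, 0, 0, 0, -0.1, 0, 0, 0, 0, 0, 0, 0]
}}

```text
time: 10.47
ee_pos: [0.5699, 0.0492, 0.1756]
eef_rot: [0.999, 0.053, 0.0, -0.0]
ft_force: [-0.3, 0.3, -0.9]
width: 0.0303
grip_force: 55.0
```

Emit:
{"op": "arm_command", "data": {
  "moves": [-0.1, 0, 0, 0, -0.1, 0, 0, 0, 0, 0, 0, 0]
}}

```text
time: 10.72
ee_pos: [0.5679, 0.0485, 0.1756]
eef_rot: [0.999, 0.053, 0.0, -0.0]
ft_force: [0.7, -1.0, -1.4]
width: 0.0302
grip_force: 55.0
```

Emit:
{"op": "arm_command", "data": {
  "moves": [-0.1, 0, 0, 0, -0.1, 0, 0, 0, 0, 0, 0, 0]
}}

```text
time: 10.97
ee_pos: [0.5658, 0.048, 0.1755]
eef_rot: [0.999, 0.052, 0.0, 0.0]
ft_force: [0.6, -0.6, -2.5]
width: 0.0304
grip_force: 55.0
```

Emit:
{"op": "arm_command", "data": {
  "moves": [-0.15, -0.1, 0, 0, -0.15, -0.1, 0, 0, -0.15, 0, 0, 0, -0.15, 0, 0, 0, 0, 0, 0, 0]
}}

```text
time: 11.38
ee_pos: [0.5595, 0.0493, 0.1755]
eef_rot: [0.999, 0.052, -0.0, 0.0]
ft_force: [0.1, 0.3, -2.2]
width: 0.0307
grip_force: 55.0
```

Emit:
{"op": "arm_command", "data": {
  "moves": [-0.1, 0, 0, 0, -0.1, 0, 0, 0, 0, 0, 0, 0]
}}

```text
time: 11.63
ee_pos: [0.5576, 0.049, 0.1755]
eef_rot: [0.999, 0.052, -0.0, 0.0]
ft_force: [0.3, 0.3, -2.3]
width: 0.0306
grip_force: 55.0
```

Emit:
{"op": "arm_command", "data": {
  "moves": [-0.1, 0, 0, 0, 0, 0, 0, 0]
}}

```text
time: 11.8
ee_pos: [0.557, 0.049, 0.1756]
eef_rot: [0.999, 0.052, 0.0, 0.0]
ft_force: [1.2, -0.1, -2.3]
width: 0.0301
grip_force: 55.0
```

Emit:
{"op": "arm_command", "data": {
  "moves": [-0.1, 0, 0, 0, 0, 0, 0, 0]
}}

```text
time: 11.97
ee_pos: [0.5568, 0.049, 0.176]
eef_rot: [0.999, 0.052, 0.001, -0.0]
ft_force: [5.0, 0.5, -3.0]
width: 0.0305
grip_force: 55.0
```

Emit:
{"op": "arm_command", "data": {
  "moves": [-0.07, 0, 0, 0, 0, 0, 0, 0]
}}

```text
time: 12.13
ee_pos: [0.5567, 0.0489, 0.1762]
eef_rot: [0.999, 0.052, 0.002, -0.0]
ft_force: [6.9, 0.5, -2.9]
width: 0.0303
grip_force: 55.0
```

Emit:
{"op": "arm_command", "data": {
  "moves": [-0.05, 0, 0, 0, 0, 0, 0, 0]
}}

```text
time: 12.3
ee_pos: [0.5566, 0.0489, 0.1764]
eef_rot: [0.999, 0.052, 0.002, -0.0]
ft_force: [9.5, 0.8, -3.3]
width: 0.0303
grip_force: 55.0
```

Emit:
{"op": "arm_command", "data": {
  "moves": [0, 0, 0, 0, 0, 0, 0, 0, 0, 0, 0, 0, 0, 0, 0, 0, 0, 0, 0, 0, 0, 0, 0, 0]
}}

```text
time: 12.8
ee_pos: [0.5566, 0.0489, 0.1764]
eef_rot: [0.999, 0.052, 0.002, -0.0]
ft_force: [9.1, 0.1, -3.1]
width: 0.0306
grip_force: 55.0
```

Emit:
{"op": "arm_command", "data": {
  "moves": [0, 0, 0, 0, 0, 0, 0, 0, 0, 0, 0, 0, 0, 0, 0, 0, 0, 0, 0, 0, 0, 0, 0, 0]
}}

```text
time: 13.3
ee_pos: [0.5566, 0.049, 0.1764]
eef_rot: [0.999, 0.052, 0.002, -0.0]
ft_force: [9.4, 0.4, -3.1]
width: 0.0302
grip_force: 55.0
```

Run:
```python
from h import *
to(.55,.05,.17,6)
a=r.camera("side")[150:230,200:320,::-1]
cv2.imwrite("pics/s4.png",cv2.resize(a,None,fx=6,fy=6,interpolation=2))
```

```text
t 13.3 p [0.5566 0.049  0.1764] yaw 5.98 tilt -0.99999 F [ 9.38  0.44 -3.07] T [ 0.2  -1.93 -0.02] w 0.0302 g 55.0
tool shift cm [-0.65 -0.17  0.63] turn -0.0
```

View pics/s4.png

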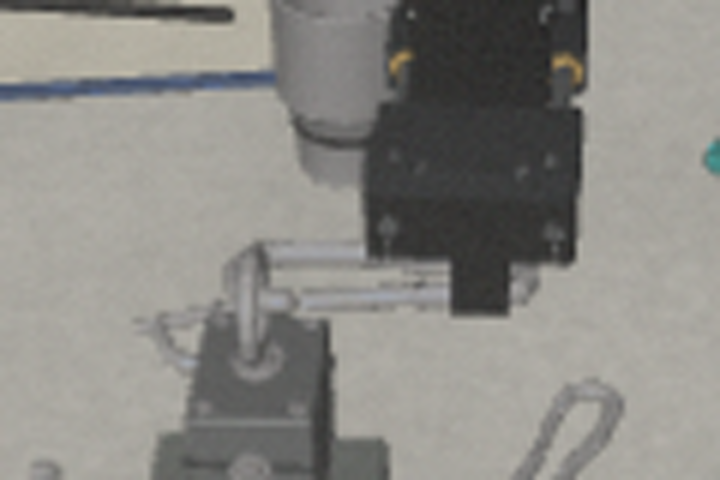

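The picture shows the hook clipped: the ring limb at (250,290) sits in the crown and the gate bar is in line with the nose near (290,300), so it is shut. I'll ease off the pull and let go.

Emit:
{"op": "arm_command", "data": {
  "moves": [0.1, 0, 0, 0, 0.1, 0, 0, 0, 0.1, 0, 0, 0, 0, 0, 0, 0],
  "squeeze": 20
}}

```text
time: 13.68
ee_pos: [0.5572, 0.0491, 0.1752]
eef_rot: [0.999, 0.052, -0.001, 0.0]
ft_force: [0.4, 0.5, -1.9]
width: 0.0312
grip_force: 20.0
```

Emit:
{"op": "arm_command", "data": {
  "moves": [0, 0, 0, 0, 0, 0, 0, 0, 0, 0, 0, 0, 0, 0, 0, 0, 0, 0, 0, 0, 0, 0, 0, 0, 0, 0, 0, 0, 0, 0, 0, 0],
  "fingers": 100
}}

```text
time: 14.35
ee_pos: [0.5576, 0.0491, 0.1755]
eef_rot: [0.999, 0.052, 0.0, 0.0]
ft_force: [0.7, 0.4, 0.6]
width: 0.0764
grip_force: 0.0
```

Emit:
{"op": "arm_command", "data": {
  "moves": [0, 0, -1, 0, 0, 0, -2, 0, 0, 0, -3, 0, -2, 0, -3, 0, -2, 0, -3, 0, -2, 0, -1, 0, -2, 0, 0, 0, 0, 0, 0, 0, 0, 0, 0, 0, 0, 0, 0, 0]
}}

```text
time: 15.18
ee_pos: [0.4784, 0.0407, 0.3059]
eef_rot: [0.999, 0.052, 0.0, 0.0]
ft_force: [0.5, -0.3, -0.4]
width: 0.0869
grip_force: 0.0
```

Run:
```python
from h import *
to(.55,.05,.17,6)
a=r.camera("side"); b=r.camera("side")
print("motion",np.abs(a.astype(int)-b)[180:270,220:300].mean())
cv2.imwrite("pics/s5.png",cv2.resize(b[170:270,190:320,::-1],None,fx=5,fy=5,interpolation=2))
```

```text
t 15.18 p [0.4784 0.0407 0.3059] yaw 5.98 tilt -1.0 F [ 0.45 -0.28 -0.41] T [ 0.01  0.01 -0.05] w 0.0869 g 0.0
tool shift cm [ 7.21 -0.18 13.59] turn -0.0
motion 1.6078703703703703
```

View pics/s5.png

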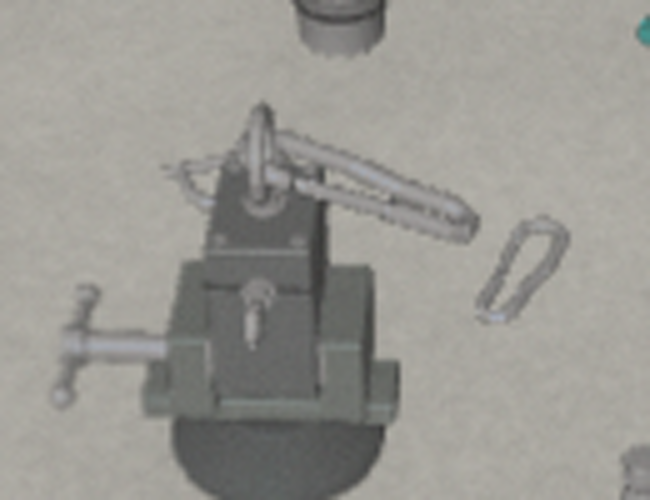

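The hook hangs clipped on the ring and rests on the box edge, and the gripper is clear of it. I'll let it settle, then hand in.

Emit:
{"op": "arm_command", "data": {
  "moves": [0, 0, 0, 0, 0, 0, 0, 0, 0, 0, 0, 0, 0, 0, 0, 0, 0, 0, 0, 0, 0, 0, 0, 0, 0, 0, 0, 0, 0, 0, 0, 0, 0, 0, 0, 0, 0, 0, 0, 0, 0, 0, 0, 0, 0, 0, 0, 0]
}}

```text
time: 16.28
ee_pos: [0.478, 0.0408, 0.3055]
eef_rot: [0.999, 0.052, 0.0, 0.0]
ft_force: [-0.3, -0.8, -0.5]
width: 0.0866
grip_force: 0.0
```

Emit:
{"op": "arm_command", "data": {
  "moves": [0, 0, 0, 0, 0, 0, 0, 0, 0, 0, 0, 0, 0, 0, 0, 0, 0, 0, 0, 0, 0, 0, 0, 0, 0, 0, 0, 0, 0, 0, 0, 0, 0, 0, 0, 0, 0, 0, 0, 0, 0, 0, 0, 0, 0, 0, 0, 0]
}}

```text
time: 17.28
ee_pos: [0.478, 0.0408, 0.3055]
eef_rot: [0.999, 0.052, 0.0, 0.0]
ft_force: [0.3, 0.1, -0.9]
width: 0.087
grip_force: 0.0
```

Run:
```python
from h import *
o=cv2.imread("pics/s5.png"); b=r.camera("side")[170:270,190:320,::-1]
d=cv2.absdiff(cv2.resize(b,None,fx=5,fy=5,interpolation=2),o).max(2); print("changed px",(d>40).sum()/25)
print(r.close_job())
```

```text
changed px 0.0
the job is handed in; nothing more can be done
None
```

The hook is clipped on the hoisting eye with its gate shut; it held a tug of about 9.4 N for a second, was let go, came to rest on the edge of the balun box, and the job is handed in (no verdict was shown).

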